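# Drive the stuck axle pin out of a peristaltic pump rotor

## Task

The black roller of the pump rotor on the service stand is worn: take the drift punch from its wooden block, find the open bore above the black roller by feel, and press the stuck axle pin steadily down until it is wholly out of the rotor and stands in the pan. Never push on the rotor or the pin with more than 25 N, or the bosses crack. Then stand the drift back in its hole in the block, fully down, and leave the other things as they are.

Things in the scene. Friction and masses are not known exactly. Their poses are not given: they have to be found in the camera images.
- stand: aluminium service stand, fixed: round catch pan 132 mm across, rim 16 mm high, with a post in its middle that carries the pump rotor (two four-armed aluminium plates with three white rollers and a black one between, 95 mm across, lying flat 43 to 83 mm above the origin; a brass nut in its middle reaches 99 mm). Origin: centre of the underside, on the post axis; z up.
- rotor_top (a point): point on the post axis at the height of the flat boss tops, 83 mm above the bench. Beware: the rotor's hub is wider than the stud and is clamped off this axis: 2.5 to 4.5 mm along the stand's x, to either side, and as much along its y, unmeasured. Poses do not tell where the bore is, it must be felt for (or seen). The rotor does not shift while worked on.
- rotor (a joint): angle of the clamped rotor, rad: the black roller's bore lies in the direction stand yaw + this value (0: along the stand's x; counter-clockwise from above positive), 34 mm from the rotor's own axis. The bore is an open 9 mm hole straight down in a flat boss 25 mm across; the 8 mm pin begins 5 mm or a little more below the boss top. It does not turn.
- axle_pin (a joint): how far the steel axle pin of the black roller has been driven down, m: at 0 its top is 5 mm below the boss top (it may start up to 4 mm lower; its head is underneath, it can only go down); at 0.036 it stands on its head on the pan floor, wholly out of the rotor: a hard stop. Pin 8 mm across. Sticky all the way: about 10 N when pushed slowly, 2 N more per 10 mm/s; it does not spring back or fall.
- punch: steel drift punch, loose, about 0.12 kg, standing upright in the wooden block nose down. Round nose 6.5 mm across and 46 mm long, then a flat shoulder and a round knurled body 16 mm across and 80 mm long, with a red band just above the shoulder. Total 126 mm. Origin: centre of the nose's tip; z runs up along the drift to its head. Grip it by the body, about 95 mm above the tip.
- block: wooden tool block, fixed, 46 x 86 x 54 mm (x, y, z); origin: centre of its underside. Three holes in its top; the widest takes the drift's nose, the two thin ones stay empty.
- block_hole (a point): centre of the mouth of the drift's hole in the block's top, 11 mm across, going right through, 54 mm above the bench. With the shoulder down on the block top the drift's tip is 46 mm below this point.
- new_roller: new white roller, loose bystander on the bench, a ring 26 mm across and 23 mm high; origin: centre of its underside.
- cup: specimen cup with yellow lid, loose bystander, 57 mm across, 61 mm high; origin: centre of its underside.
- forceps_1: steel forceps lying on the bench, loose bystander, 126 x 18 x 9 mm (long along its y); origin: centre of its underside.
Things that resemble listed ones, but are neither listed nor needed, are in the scene too. Of the things shaped like the block, the wooden one is meant.

How it is judged:
On the way, in this order (a step that is already met when the one before it is completed fails the run):
1. the drift's nose is down the bore and is pushing the pin, which has gone past 8 mm (value of joint axle_pin above 0.008 m and contact force between punch and rotor above 2 N), for 0.1 s.
2. the pin has gone down at least 34 of its 36 mm (value of joint axle_pin above 0.034 m), for 0.1 s.
At the end, for the whole second after the job is handed in: The pin has gone down at least 34 of its 36 mm, into the pan; the drift stands released and still in its hole in the block: tip within 5 mm of the hole's axis and at least 42 mm below its mouth, within 0.1 rad of upright (value of joint axle_pin above 0.034 m and horizontal distance between punch and block_hole below 0.005 m and z of punch in the frame of block_hole below -0.042 m and angle between punch's own z axis and vertical below 0.1 rad and linear speed of punch below 0.02 m/s and contact force between punch and the fingers below 0.3 N); the robot touches nothing.
It fails at once if the drift presses on the rotor or the pin with more than 25 N (contact force between punch and rotor above 25 N).
It fails at once if a bystander (new white roller, specimen cup, forceps) is moved by more than 20 mm (distance of any of new_roller, cup, forceps_1 from where it was at the start of the episode above 0.02 m).
It also fails if it takes over 72 s, if anything falls off the work surface, if the arm or the gripper's body presses on something with over 40 N, if the wrist force passes 120 N, or if a joint passes its speed limit or range.

## Robot

A 6-joint arm with a two-finger parallel gripper is mounted at the origin on a cart in front of the work surface, level with it; the furniture and walls round the work are solid. World frame = base frame: x ahead of the robot, y to its left, z up, the work surface at z = 0. Lengths are in m, angles in rad, forces in N, time in s.
With the tool pointing down it reaches from about 0.3 to 0.875 m from the base axis. Payload 6.4 kg.
Tool frame: the origin (TCP) lies at the very end of the fingers, on their centre line; the grasp point (between the pads) lies 19 mm behind it; z points along the fingers, y is the line along which they close (so a half turn about z gives the same grasp; the last joint's range is limited). The gripper opens to 85 mm and grips with 20 to 120 N. Pads are 22 mm wide; open, the fingers measure 114 mm over their backs; the gripper's body (76 mm by 85 mm) begins 54 mm behind the grasp point. The pads swing forward as they close: fully open they stand 13 mm farther back than shut.
Start: joints at [0.965, 0.181, 1.607, -0, 1.354, -0.206], TCP at [0.224, 0.53, 0.196] pointing down, gripper open.
Joint ranges: [-2.99, 2.99], [-0.89, 2.07], [0.3, 2.58], [-1.14, 4.28], [0, 2.63], [-3.12, 3.12]. Speed limits (rad/s): [2.57, 2.57, 3.01, 3.14, 3.14, 3.14].

## Interface

Orientations are given as a unit quaternion [w, x, y, z].
In Python, from bench import ctrl gives the robot as it stands.
- The arm moves only by the tool jog_arm, never from a script. Its argument "series" is a list that holds one entry, the list of rows, each a list of 7 numbers: the shift along the tool's x, y, z in mm, then the turn, a rotation vector about the tool's x, y, z in rad, then the finger opening in mm, from 0 to 85.4. In form: [[[tx, ty, tz, rx, ry, rz, gripper], ...]]. A call has exactly 10 rows; each row shifts and turns the commanded pose from where the row before left it, along the tool's axes as they then stand; what a row does not reach is not made up. A row lasts 1/10 s, in which the tool goes at most 50 mm and 8.59 degrees, less where a joint would pass 70% of its speed; a pose out of reach is approached as far as the arm can. A call with a gripper value outside its range is refused whole. The fingers move at their own pace and stop on an object; the grip force is fixed at half the most. Time passes only in rows, so rows that do not move let the fingers close, or fill a call up. It gives the time, the measured TCP pose, the force, the opening and the grip force at its end, in the units of the state.
- ctrl.get_obs(): the state, without advancing time (a new reading comes with each control period).
- ctrl.camera(name): name is "scene" or "top"; returns a dict with "frame" (400x640x3 uint8, blue, green, red), "z_map" (400x640 float32, m along the optical axis (not along the pixel's ray), 0 where there is no reading), "fx", "fy", "cx", "cy" (pixels), "xyz" and "rotation" of the camera in the world. Camera axes: x right, y down, z forward; pixel columns grow to the right and rows downward; lengths in m; the calibration is good to about 2 mm. A picture is of the moment at which its call begins.
- ctrl.hand_in(): hands the job in; it is judged then, once.
The state is a dict: "time_s": time; "q": joint angles; "dq": joint speeds; "joint_efforts": joint torques, N m; "eef_pos": TCP position; "eef_rot": TCP orientation; "wrist_force": force on the tool from outside, world axes, zero at the start; "torque": the same for the moment, N m; "opening": opening from 0.0 (shut) to 1.0 (fully open); "grasp_force": force on a finger pad.
Only numpy, scipy, OpenCV 4.12 (cv2) and the standard library are available. Lean on these libraries where they do the work, as an engineer would, in place of code of your own. Each camera call takes 0.05 s, during which the arm holds its last target. There are 200 camera calls.

## Working session

There is one attempt and no reset: what is moved stays moved. The work goes in short steps, Python scripts to look and compute and a tool call to move; the robot and the scene stay as the last step left them, time stands still between calls to the robot, and variables do not carry over. Pictures are saved under pics/ and viewed, at most 10 in all, crops included, and the job is handed in when it is done.

Besides the shell and the picture viewer there is one more tool, called after ">>>" as a command line: name --argument value ..., lists and objects as JSON in quotes. jog_arm: Moves the arm, as the interface text tells. Its arguments: {"type":"object","properties":{"series":{"type":"array"}},"required":["series"]}

```bash
mkdir -p pics; ls
cat > h.py <<'E'
import numpy as np, cv2
from bench import ctrl
def cam(n):
    c=ctrl.camera(n); np.savez(f'pics/{n}.npz',**c); return c
def world(c,u,v,z=None):
    """pixel -> world by depth, or on plane z"""
    R=np.array(c['rotation']); 
    if R.shape!=(3,3):
        from scipy.spatial.transform import Rotation as Ro
        R=Ro.from_quat(np.r_[R[1:],R[0]]).as_matrix()
    d=R@np.array([(u-c['cx'])/c['fx'],(v-c['cy'])/c['fy'],1.])
    p=np.array(c['xyz'])
    s=c['z_map'][int(round(v)),int(round(u))] if z is None else (z-p[2])/d[2]
    return p+s*d
E
python3 - <<'E'
from h import *
o=ctrl.get_obs();print(o['eef_pos'],o['eef_rot'],o['wrist_force'],o['time_s'])
for n in('scene','top'):
    c=cam(n);cv2.imwrite(f'pics/{n}0.png',c['frame']);print(n,c['fx'],c['cx'],c['cy'],c['xyz'],c['rotation'])
E
```

```text
pics
[0.22344507 0.52915426 0.19470042] [-3.33128363e-04  1.98568256e-01  9.80086688e-01 -7.87976285e-04] [0.13033704 0.95998217 0.48146184] 0.0
scene 391.58316099036966 321.3004237063687 204.27892391040385 [-0.0055254  -1.19643191  0.61706173] [-0.50060003  0.83109916 -0.20352819  0.13133955]
top 366.81476230984964 320.3625949730464 199.8555855470672 [ 0.43000924 -0.25638941  1.20010259] [ 0.01409836 -0.70540772  0.70827923 -0.02327481]
```

View pics/scene0.png

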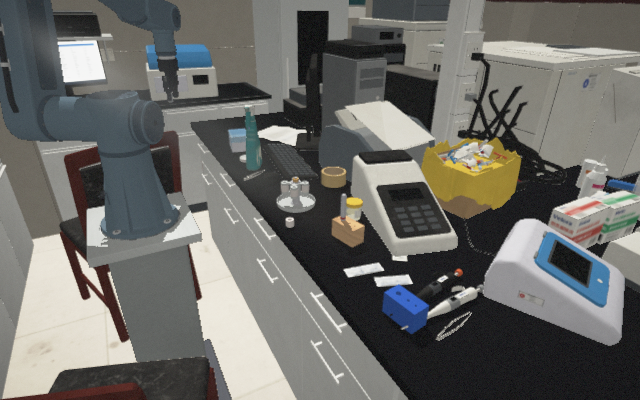

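View pics/top0.png

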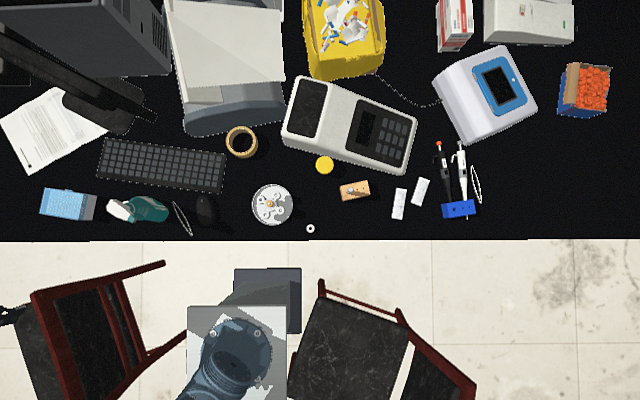

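Top view: stand at (271,204), wooden block with the drift at (354,190), white roller (310,228), yellow cup (324,165) and forceps (182,218). The blue block at (458,208) holds pipettes and is the lookalike. The wooden block fits the description. I'll confirm it in one enlarged crop sheet.

Run:
```python
from h import *
t=cam('top');s=cam('scene')
def cr(c,u,v,w,h,k): return cv2.resize(c['frame'][v:v+h,u:u+w],None,fx=k,fy=k,interpolation=cv2.INTER_CUBIC)
# top stand 245..295x180..230 ; top block 330..380,165..215; scene stand 270..320,165..215; scene block 325..375,190..250
a=[cr(t,246,179,50,50,8),cr(t,330,165,50,50,6),cr(s,270,168,50,50,6),cr(s,324,190,50,60,6)]
im=np.zeros((600,800,3),np.uint8)
for (x,y),k in zip([(0,0),(400,0)],[0,3]):
    im[y:y+a[k].shape[0],x:x+a[k].shape[1]]=a[k][:600]
b=cr(t,330,170,50,40,4); im[420:580,0:200]=b
b=cr(s,270,172,50,42,5); im[370:580,400:650]=b; 
cv2.imwrite('pics/crop0.png',im)
for n,(u,v) in dict(blocktop=(360,193),cup=(324,165),stand=(271,204),roller=(311,226)).items(): print(n,world(t,u,v))
for n,(u,v) in dict(punchhead=(343,197),blk=(355,225),nut=(294,181)).items(): print(n,world(s,u,v))
```

```text
blocktop [ 0.51176281 -0.39595322  0.05300883]
cup [ 0.59968074 -0.28321961  0.05859773]
stand [ 0.47662901 -0.12187868  0.09226706]
roller [ 0.40857849 -0.24147149  0.02300544]
punchhead [ 0.51383716 -0.36481105  0.12811561]
blk [ 0.53186987 -0.40629322  0.05450591]
nut [ 0.47203115 -0.12549048  0.08849447]
```

View pics/crop0.png

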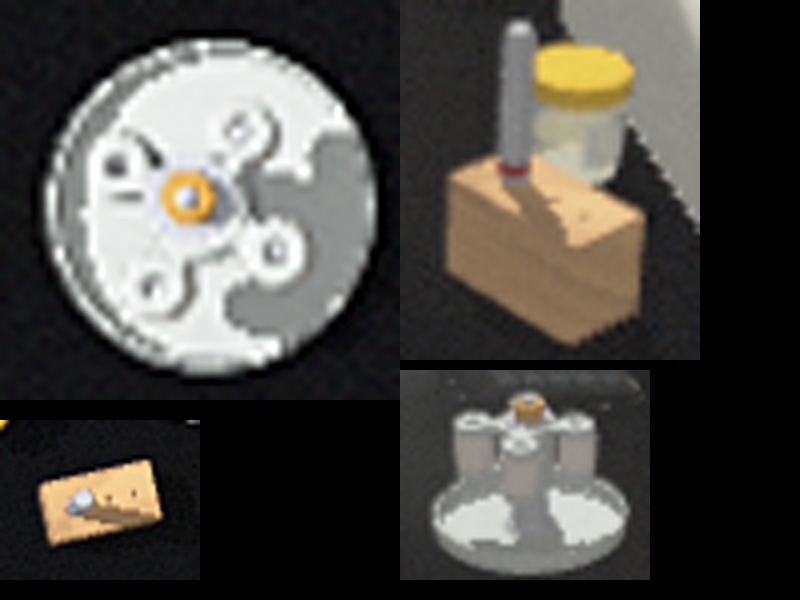

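The crop sheet shows the drift with its red band in the wooden block, with the two thin holes empty. In the top crop of the rotor, the boss at crop (117,163), about pixel (260.1,198.9), has a dark open bore with black roller showing beside it. The other bosses have light pins.

```bash
cat >> h.py <<'E'
from scipy.spatial.transform import Rotation as Ro
def totool(dw):
    q=ctrl.get_obs()['eef_rot'];R=Ro.from_quat(np.r_[q[1:],q[0]])
    return (R.inv().apply(dw)*1000).round(1)
def st():
    o=ctrl.get_obs();print('t',round(o['time_s'],2),'p',np.round(o['eef_pos'],4),'F',np.round(o['wrist_force'],2),'T',np.round(o['torque'],3),'op',round(o['opening'],3),'g',o['grasp_force'],'q',np.round(o['q'],2))
E
python3 - <<'E'
from h import *
t=dict(np.load('pics/top.npz'));s=dict(np.load('pics/scene.npz'))
def T(x,y): return (246+(x+.5)/8-.5,179+(y+.5)/8-.5)
def S5(x,y): return (270+(x-400+.5)/5-.5,172+(y-370+.5)/5-.5)
def S6(x,y): return (324+(x-400+.5)/6-.5,190+(y+.5)/6-.5)
def B(x,y): return (330+(x+.5)/4-.5,170+(y-420+.5)/4-.5)
f=lambda p:np.round(p,4)
for n,p in dict(black=(117,163),b2=(240,130),b3=(275,250),b4=(157,290)).items(): print(n,f(world(t,*T(*p),z=.083)))
print('nut top',f(world(t,*T(187,198),z=.099)),'pan rim',f(world(t,*T(210,206),z=.016)))
for p in [(475,423),(520,443),(577,423)]: print('scene boss',f(world(s,*S5(*p),z=.083)))
print('nut sc',f(world(s,*S5(528,398),z=.099)))
print('head top cam',f(world(t,*B(84,498),z=.134)),'head sc',f(world(s,*S6(519,28),z=.134)),'shoulder sc',f(world(s,*S6(514,180),z=.054)))
# two-ray height of head
def ray(c,u,v): a=world(c,u,v,z=0);b=world(c,u,v,z=.1);return a,(b-a)/np.linalg.norm(b-a)
def tri(p,q):
    (a,d),(b,e)=ray(t,*p),ray(s,*q)
    k=np.linalg.lstsq(np.c_[d,-e],b-a,rcond=None)[0]; return f((a+k[0]*d+b+k[1]*e)/2),f(np.linalg.norm(a+k[0]*d-b-k[1]*e))
print('head tri',tri(B(84,498),S6(519,28)),'b3 tri',tri(T(275,250),S5(577,423)),'b4',tri(T(157,290),S5(520,443)))
# height map
v,u=np.mgrid[0:240,0:640]
R=np.array(t['rotation']);R=Ro.from_quat(np.r_[R[1:],R[0]]).as_matrix()
z=t['z_map'][:240];P=np.stack([(u-t['cx'])/t['fx']*z,(v-t['cy'])/t['fy']*z,z],-1)@R.T+t['xyz']
for y in np.arange(.6,-.6,-.08):
    print(round(y,2),[int(1000*P[...,2][(abs(P[...,0]-x)<.03)&(abs(P[...,1]-y)<.04)&(z>0)].max(initial=-1)) for x in np.arange(.36,.72,.06)])
st()
E
```

```text
black [ 0.4926 -0.0879  0.083 ]
b2 [ 0.505  -0.1346  0.083 ]
b3 [ 0.4592 -0.1479  0.083 ]
b4 [ 0.4442 -0.1032  0.083 ]
nut top [ 0.4784 -0.1165  0.099 ] pan rim [ 0.4788 -0.1152  0.016 ]
scene boss [ 0.4454 -0.1095  0.083 ]
scene boss [ 0.459  -0.1507  0.083 ]
scene boss [ 0.5054 -0.139   0.083 ]
nut sc [ 0.4786 -0.121   0.099 ]
head top cam [ 0.5174 -0.3588  0.134 ] head sc [ 0.5175 -0.3605  0.134 ] shoulder sc [ 0.5167 -0.3635  0.054 ]
head tri (array([ 0.5179, -0.3591,  0.1332]), np.float64(0.0009)) b3 tri (array([ 0.4756, -0.1576,  0.097 ]), np.float64(0.0374)) b4 (array([ 0.4596, -0.1081,  0.0657]), np.float64(0.0336))
0.6 [6, 8, 78, 76, 13, 16]
0.52 [6, 76, 78, 78, 7, 15]
0.44 [6, 76, 78, 76, 35, 30]
0.36 [7, 16, 17, 30, 36, 31]
0.28 [6, 266, 264, 34, 37, 28]
0.2 [7, 265, 266, 36, 34, 26]
0.12 [6, 35, 38, 36, 31, 24]
0.04 [6, 34, 34, 34, 30, 52]
-0.04 [7, 18, 84, 19, 7, 52]
-0.12 [6, 88, 102, 86, 7, 150]
-0.2 [6, 30, 82, 19, 7, 177]
-0.28 [7, 28, 7, 6, 125, 177]
-0.36 [6, 7, 58, 138, 128, 140]
-0.44 [6, 6, 58, 58, 111, 118]
-0.52 [6, 9, 11, 7, 84, 93]
t 0.2 p [0.2236 0.5294 0.195 ] F [ 0.38 -0.38 -0.16] T [-0.036 -0.057 -0.055] op 0.998 g 0.0 q [ 0.96  0.18  1.61 -0.    1.35 -0.21]
```

>>> jog_arm --series '[[[-28, -32, -20, 0, 0, 0, 45], [-28, -32, -20, 0, 0, 0, 45], [-28, -32, -20, 0, 0, 0, 45], [-28, -32, -20, 0, 0, 0, 45], [-28, -32, -20, 0, 0, 0, 45], [-28, -32, 0, 0, 0, 0, 45], [-28, -32, 0, 0, 0, 0, 45], [-28, -32, 0, 0, 0, 0, 45], [-28, -32, 0, 0, 0, 0, 45], [-28, -32, 0, 0, 0, 0, 45]]]'

```text
time_s: 1.2
eef_pos: [0.3572, 0.1243, 0.2957]
eef_rot: [0.0, 0.198, 0.98, 0.0]
wrist_force: [0.5, -0.1, -0.4]
opening: 0.526
grasp_force: 0.0
```

>>> jog_arm --series '[[[-28, -32, 0, 0, 0, 0, 45], [-28, -32, 0, 0, 0, 0, 45], [-28, -32, 0, 0, 0, 0, 45], [-28, -32, 0, 0, 0, 0, 45], [-28, -32, 0, 0, 0, 0, 45], [-28, -32, 0, 0, 0, 0, 45], [-28, -32, 0, 0, 0, 0, 45], [-28, -32, 0, 0, 0, 0, 45], [-28, -32, 0, 0, 0, 0, 45], [-28, -32, 0, 0, 0, 0, 45]]]'

```text
time_s: 2.2
eef_pos: [0.4907, -0.2795, 0.2953]
eef_rot: [-0.0, 0.199, 0.98, 0.0]
wrist_force: [0.5, 0.4, -0.2]
opening: 0.526
grasp_force: 0.0
```

```bash
python3 -c "
from h import *
st();print(ctrl.get_obs()['eef_rot'],totool(np.array([.5173,-.3600,.19])-ctrl.get_obs()['eef_pos']))"
```

```text
t 2.2 p [ 0.4907 -0.2795  0.2953] F [ 0.46  0.39 -0.17] T [ 0.069 -0.004 -0.001] op 0.526 g 0.0 q [-0.73  0.09  1.51  0.    1.54 -1.9 ]
[-8.97825383e-05  1.98712733e-01  9.80057767e-01  1.26065470e-04] [-55.8 -63.8 105.3]
```

>>> jog_arm --series '[[[-19, -21, 26, 0, 0, 0, 45], [-19, -21, 26, 0, 0, 0, 45], [-18, -22, 26, 0, 0, 0, 45], [0, 0, 27, 0, 0, 0, 45], [0, 0, 20, 0, 0, 0, 45], [0, 0, 20, 0, 0, 0, 45], [0, 0, 20, 0, 0, 0, 45], [0, 0, 20, 0, 0, 0, 45], [0, 0, 16, 0, 0, 0, 45], [0, 0, 10, 0, 0, 0, 45]]]'

```text
time_s: 3.2
eef_pos: [0.5166, -0.3579, 0.0828]
eef_rot: [-0.001, 0.199, 0.98, 0.001]
wrist_force: [-0.0, 0.1, 0.0]
opening: 0.526
grasp_force: 0.0
```

>>> jog_arm --series '[[[0, 0, 0, 0, 0, 0, 30], [0, 0, 0, 0, 0, 0, 24], [0, 0, 0, 0, 0, 0, 20], [0, 0, 0, 0, 0, 0, 18], [0, 0, 0, 0, 0, 0, 16], [0, 0, 0, 0, 0, 0, 14], [0, 0, 0, 0, 0, 0, 10], [0, 0, 0, 0, 0, 0, 10], [0, 0, 0, 0, 0, 0, 10], [0, 0, 0, 0, 0, 0, 10]]]'

```text
time_s: 4.2
eef_pos: [0.5177, -0.3592, 0.0856]
eef_rot: [0.001, 0.199, 0.98, -0.001]
wrist_force: [-0.5, -0.2, 6.1]
opening: 0.15
grasp_force: 58.5
```

```bash
python3 -c "
from h import *
st()
t=cam('top');s=cam('scene')
a=cv2.resize(t['frame'][150:220,320:385],None,fx=6,fy=6,interpolation=cv2.INTER_CUBIC)
b=cv2.resize(s['frame'][160:250,315:380],None,fx=6,fy=6,interpolation=cv2.INTER_CUBIC)
im=np.zeros((540,790,3),np.uint8);im[:420,:390]=a;im[:540,395:785]=b
cv2.imwrite('pics/grasp.png',im);st()"
```

```text
t 4.2 p [ 0.5177 -0.3592  0.0856] F [-0.52 -0.17  6.13] T [-0.033  0.031  0.031] op 0.15 g 58.53497922420502 q [-0.79  0.41  1.55 -0.    1.18 -1.97]
t 4.3 p [ 0.5177 -0.3592  0.0856] F [ 0.45 -0.32  5.56] T [-0.021  0.046  0.015] op 0.153 g 58.53748440742493 q [-0.79  0.41  1.55 -0.    1.18 -1.97]
```

View pics/grasp.png

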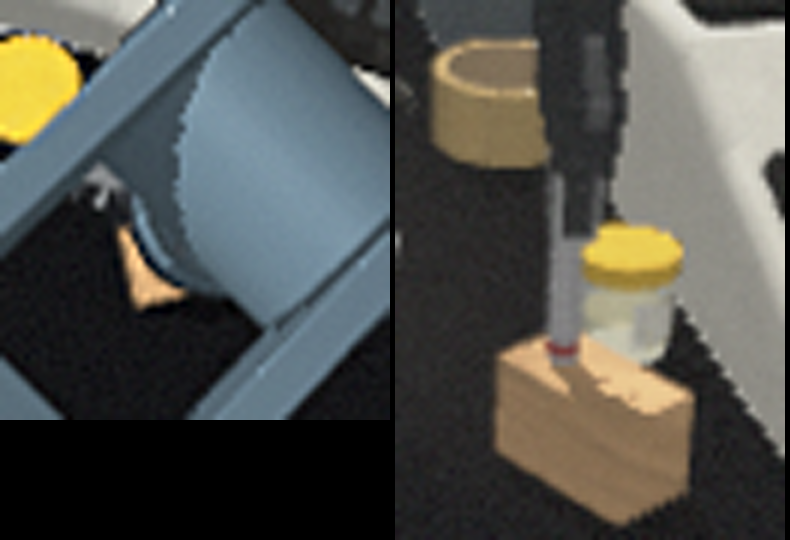

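>>> jog_arm --series '[[[0, 0, -10, 0, 0, 0, 10], [0, 0, -15, 0, 0, 0, 10], [0, 0, -25, 0, 0, 0, 10], [0, 0, -30, 0, 0, 0, 10], [0, 0, -30, 0, 0, 0, 10], [10, 18.5, 0, 0, 0, 0, 10], [20, 37, 0, 0, 0, 0, 10], [20, 37, 0, 0, 0, 0, 10], [20, 37, 0, 0, 0, 0, 10], [20, 37, 0, 0, 0, 0, 10]]]'

```text
time_s: 5.3
eef_pos: [0.4987, -0.1686, 0.1955]
eef_rot: [0.0, 0.199, 0.98, -0.0]
wrist_force: [1.6, 0.7, -0.8]
opening: 0.153
grasp_force: 58.6
```

>>> jog_arm --series '[[[20, 37, 0, 0, 0, 0, 10], [18.2, 33.2, 0, 0, 0, 0, 10], [0, 0, 0, 0, 0, 0, 10], [0, 0, 0, 0, 0, 0, 10], [0, 0, 0, 0, 0, 0, 10], [0, 0, 0, 0, 0, 0, 10], [0, 0, 0, 0, 0, 0, 10], [0, 0, 0, 0, 0, 0, 10], [0, 0, 0, 0, 0, 0, 10], [0, 0, 0, 0, 0, 0, 10]]]'

```text
time_s: 6.3
eef_pos: [0.4912, -0.0909, 0.1945]
eef_rot: [-0.0, 0.199, 0.98, 0.0]
wrist_force: [0.7, -1.1, -1.2]
opening: 0.152
grasp_force: 58.7
```

```bash
python3 -c "
from h import *
st()
t=cam('top');s=cam('scene')
a=cv2.resize(t['frame'][170:235,240:300],None,fx=5,fy=5,interpolation=cv2.INTER_CUBIC)
b=cv2.resize(s['frame'][145:217,268:322],None,fx=8,fy=8,interpolation=cv2.INTER_CUBIC)
im=np.zeros((576,740,3),np.uint8);im[:325,:300]=a;im[:576,305:737]=b
cv2.imwrite('pics/hover.png',im)"
```

```text
t 6.3 p [ 0.4912 -0.0909  0.1945] F [ 0.71 -1.11 -1.17] T [0.027 0.012 0.029] op 0.152 g 58.731393814086914 q [-0.42  0.01  1.79 -0.    1.34 -1.59]
```

View pics/hover.png

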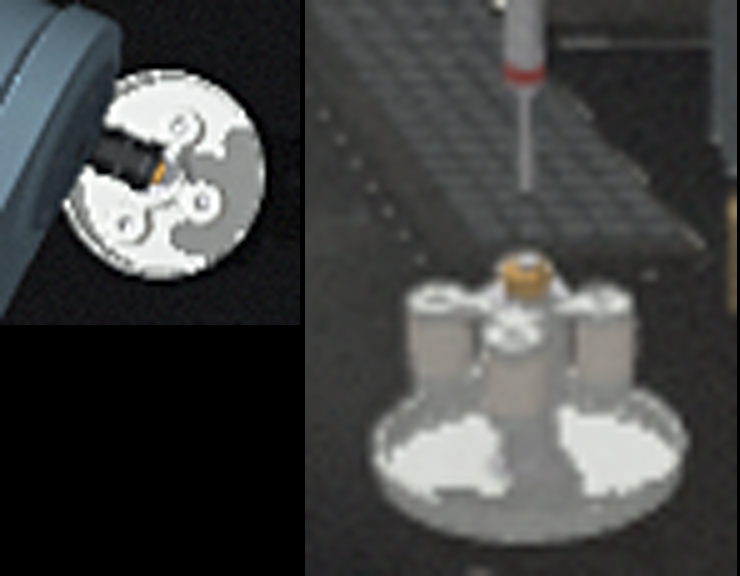

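Hover view, scene part of the crop: tip at (525,190), shoulder at (524,80), boss centres left (437,298), right (605,298) and front (515,335). In the top part the drift is hidden by the wrist. Next I'll compare the tip with the predicted black bore in the scene camera's frame.

Run:
```python
from h import *
s=dict(np.load('pics/scene.npz'))
S=lambda x,y:(268+(x-305+.5)/8-.5,145+(y+.5)/8-.5)
l,r,f=[world(s,*S(*p),z=.083) for p in [(437,298),(605,298),(515,335)]]
tip=world(s,*S(525,190),z=.117); sh=world(s,*S(524,84),z=.163)
c=(l+r)/2; rad=np.linalg.norm(l-r)/2; blk1=l+r-f
print('c',c,rad,np.linalg.norm(f-c),'angles',np.degrees(np.arctan2((c-f)[1],(c-f)[0])),np.degrees(np.arctan2((r-l)[1],(r-l)[0]))+90)
a=np.radians(61.8);blk2=c+.034*np.array([np.cos(a),np.sin(a),0])
print('tip',tip,'shoulder',sh)
for b in(blk1,blk2):print(b,'bore-tip tool mm',totool(b-tip))
print('tip-tcp',totool(tip-ctrl.get_obs()['eef_pos']))
```

```text
c [ 0.47599052 -0.12109636  0.083     ] 0.03448868489441016 0.03590234925405229 angles 61.5472368845848 63.812580432126175
tip [ 0.49193412 -0.09153081  0.117     ] shoulder [ 0.49301957 -0.09000789  0.163     ]
[ 0.49309562 -0.08953065  0.083     ] bore-tip tool mm [-0.3  2.3 34. ]
[ 0.49205725 -0.09113204  0.083     ] bore-tip tool mm [ 0.   0.4 34. ]
tip-tcp [-1.  -0.5 77.5]
```

>>> jog_arm --series '[[[0, 1.5, 6, 0, 0, 0, 10], [0, 0, 8, 0, 0, 0, 10], [0, 0, 8, 0, 0, 0, 10], [0, 0, 6, 0, 0, 0, 10], [0, 0, 3, 0, 0, 0, 10], [0, 0, 1, 0, 0, 0, 10], [0, 0, 1, 0, 0, 0, 10], [0, 0, 1, 0, 0, 0, 10], [0, 0, 1, 0, 0, 0, 10], [0, 0, 0, 0, 0, 0, 10]]]'

```text
time_s: 7.4
eef_pos: [0.4918, -0.0893, 0.1596]
eef_rot: [0.0, 0.199, 0.98, -0.0]
wrist_force: [0.1, 0.1, -0.7]
opening: 0.151
grasp_force: 58.7
```

```bash
python3 -c "
from h import *
st()"
```

```text
t 7.4 p [ 0.4918 -0.0893  0.1596] F [ 0.06  0.06 -0.71] T [-0.034 -0.037  0.015] op 0.151 g 58.7195885181427 q [-0.42  0.05  1.83  0.    1.26 -1.59]
```

No contact yet, so I'll keep feeling downward in 0.7 mm steps.

>>> jog_arm --series '[[[0, 0, 0.7, 0, 0, 0, 10], [0, 0, 0.7, 0, 0, 0, 10], [0, 0, 0.7, 0, 0, 0, 10], [0, 0, 0.7, 0, 0, 0, 10], [0, 0, 0, 0, 0, 0, 10], [0, 0, 0, 0, 0, 0, 10], [0, 0, 0, 0, 0, 0, 10], [0, 0, 0, 0, 0, 0, 10], [0, 0, 0, 0, 0, 0, 10], [0, 0, 0, 0, 0, 0, 10]]]'

```text
time_s: 8.4
eef_pos: [0.4918, -0.0893, 0.1568]
eef_rot: [0.0, 0.199, 0.98, -0.0]
wrist_force: [0.6, 0.5, -2.2]
opening: 0.151
grasp_force: 58.7
```

>>> jog_arm --series '[[[0, 0, 0.7, 0, 0, 0, 10], [0, 0, 0.7, 0, 0, 0, 10], [0, 0, 0.7, 0, 0, 0, 10], [0, 0, 0.7, 0, 0, 0, 10], [0, 0, 0, 0, 0, 0, 10], [0, 0, 0, 0, 0, 0, 10], [0, 0, 0, 0, 0, 0, 10], [0, 0, 0, 0, 0, 0, 10], [0, 0, 0, 0, 0, 0, 10], [0, 0, 0, 0, 0, 0, 10]]]'

```text
time_s: 9.4
eef_pos: [0.4918, -0.0893, 0.154]
eef_rot: [0.0, 0.199, 0.98, -0.0]
wrist_force: [-0.0, -0.7, -1.3]
opening: 0.152
grasp_force: 58.7
```

>>> jog_arm --series '[[[0, 0, 0.7, 0, 0, 0, 10], [0, 0, 0.7, 0, 0, 0, 10], [0, 0, 0.7, 0, 0, 0, 10], [0, 0, 0.7, 0, 0, 0, 10], [0, 0, 0, 0, 0, 0, 10], [0, 0, 0, 0, 0, 0, 10], [0, 0, 0, 0, 0, 0, 10], [0, 0, 0, 0, 0, 0, 10], [0, 0, 0, 0, 0, 0, 10], [0, 0, 0, 0, 0, 0, 10]]]'

```text
time_s: 10.4
eef_pos: [0.4927, -0.0896, 0.1523]
eef_rot: [0.001, 0.199, 0.98, -0.0]
wrist_force: [0.2, 0.2, 4.3]
opening: 0.156
grasp_force: 59.4
```

>>> jog_arm --series '[[[0, 0, 0.5, 0, 0, 0, 10], [0, 0, 0.5, 0, 0, 0, 10], [0, 0, 0.5, 0, 0, 0, 10], [0, 0, 0.5, 0, 0, 0, 10], [0, 0, 0, 0, 0, 0, 10], [0, 0, 0, 0, 0, 0, 10], [0, 0, 0, 0, 0, 0, 10], [0, 0, 0, 0, 0, 0, 10], [0, 0, 0, 0, 0, 0, 10], [0, 0, 0, 0, 0, 0, 10]]]'

```text
time_s: 11.4
eef_pos: [0.4933, -0.0899, 0.151]
eef_rot: [0.002, 0.199, 0.98, -0.0]
wrist_force: [0.1, 0.5, 9.8]
opening: 0.151
grasp_force: 59.6
```

```bash
python3 -c "
from h import *
st();print(ctrl.get_obs()['eef_rot'])"
```

```text
t 11.4 p [ 0.4933 -0.0899  0.151 ] F [0.14 0.53 9.77] T [0.07  0.035 0.002] op 0.151 g 59.61766719818115 q [-0.42  0.06  1.84  0.    1.24 -1.59]
[ 1.83661048e-03  1.98566819e-01  9.80085556e-01 -3.86045289e-04]
```

>>> jog_arm --series '[[[0.5, -0.2, 0.5, 0, 0, 0, 10], [0.5, -0.2, 0.5, 0, 0, 0, 10], [0, 0, 0.5, 0, 0, 0, 10], [0, 0, 0.5, 0, 0, 0, 10], [0, 0, 0.5, 0, 0, 0, 10], [0, 0, 0.5, 0, 0, 0, 10], [0, 0, 0.5, 0, 0, 0, 10], [0, 0, 0.5, 0, 0, 0, 10], [0, 0, 0.5, 0, 0, 0, 10], [0, 0, 0.5, 0, 0, 0, 10]]]'

```text
time_s: 12.4
eef_pos: [0.4926, -0.0898, 0.1462]
eef_rot: [0.002, 0.199, 0.98, -0.0]
wrist_force: [-0.7, 0.7, 8.6]
opening: 0.151
grasp_force: 59.8
```

```bash
python3 -c "
from h import *
st();print(ctrl.get_obs()['eef_rot'])"
```

```text
t 12.4 p [ 0.4926 -0.0898  0.1462] F [-0.74  0.7   8.58] T [ 0.243 -0.027  0.   ] op 0.151 g 59.82152044773102 q [-0.42  0.06  1.84  0.    1.23 -1.59]
[ 2.18696137e-03  1.98581830e-01  9.80081831e-01 -2.81567181e-04]
```

>>> jog_arm --series '[[[0, 0, 0.7, 0, 0, 0, 10], [0, 0, 0.7, 0, 0, 0, 10], [0, 0, 0.7, 0, 0, 0, 10], [0, 0, 0.7, 0, 0, 0, 10], [0, 0, 0.7, 0, 0, 0, 10], [0, 0, 0.7, 0, 0, 0, 10], [0, 0, 0.7, 0, 0, 0, 10], [0, 0, 0.7, 0, 0, 0, 10], [0, 0, 0.7, 0, 0, 0, 10], [0, 0, 0.7, 0, 0, 0, 10]]]'

```text
time_s: 13.4
eef_pos: [0.4926, -0.0898, 0.1393]
eef_rot: [0.002, 0.199, 0.98, -0.0]
wrist_force: [-0.4, 0.2, 9.6]
opening: 0.154
grasp_force: 59.8
```

```bash
python3 -c "
from h import *
st();print(ctrl.get_obs()['eef_rot'])"
```

```text
t 13.4 p [ 0.4926 -0.0898  0.1393] F [-0.42  0.18  9.62] T [ 0.224  0.061 -0.007] op 0.154 g 59.83717739582062 q [-0.42  0.07  1.85  0.    1.22 -1.59]
[ 2.22879068e-03  1.98567442e-01  9.80084655e-01 -2.70955249e-04]
```

Steady at about 11 N. I'll keep going.

>>> jog_arm --series '[[[0, 0, 0.7, 0, 0, 0, 10], [0, 0, 0.7, 0, 0, 0, 10], [0, 0, 0.7, 0, 0, 0, 10], [0, 0, 0.7, 0, 0, 0, 10], [0, 0, 0.7, 0, 0, 0, 10], [0, 0, 0.7, 0, 0, 0, 10], [0, 0, 0.7, 0, 0, 0, 10], [0, 0, 0.7, 0, 0, 0, 10], [0, 0, 0.7, 0, 0, 0, 10], [0, 0, 0.7, 0, 0, 0, 10]]]'

```text
time_s: 14.4
eef_pos: [0.4926, -0.0899, 0.1323]
eef_rot: [0.002, 0.199, 0.98, -0.0]
wrist_force: [-0.3, 1.4, 10.5]
opening: 0.155
grasp_force: 59.8
```

>>> jog_arm --series '[[[0, 0, 0.7, 0, 0, 0, 10], [0, 0, 0.7, 0, 0, 0, 10], [0, 0, 0.7, 0, 0, 0, 10], [0, 0, 0.7, 0, 0, 0, 10], [0, 0, 0.7, 0, 0, 0, 10], [0, 0, 0.7, 0, 0, 0, 10], [0, 0, 0.7, 0, 0, 0, 10], [0, 0, 0.7, 0, 0, 0, 10], [0, 0, 0.7, 0, 0, 0, 10], [0, 0, 0.7, 0, 0, 0, 10]]]'

```text
time_s: 15.4
eef_pos: [0.4927, -0.0898, 0.1253]
eef_rot: [0.002, 0.199, 0.98, -0.0]
wrist_force: [-0.8, 0.8, 10.3]
opening: 0.151
grasp_force: 59.8
```

```bash
python3 -c "
from h import *
st();print(ctrl.get_obs()['eef_rot'])"
```

```text
t 15.4 p [ 0.4927 -0.0898  0.1253] F [-0.82  0.85 10.27] T [ 0.212 -0.005 -0.024] op 0.151 g 59.838003516197205 q [-0.42  0.09  1.86  0.    1.19 -1.59]
[ 2.22149327e-03  1.98550581e-01  9.80088085e-01 -2.78826278e-04]
```

>>> jog_arm --series '[[[0, 0, 0.5, 0, 0, 0, 10], [0, 0, 0.5, 0, 0, 0, 10], [0, 0, 0.5, 0, 0, 0, 10], [0, 0, 0.5, 0, 0, 0, 10], [0, 0, 0.4, 0, 0, 0, 10], [0, 0, 0.4, 0, 0, 0, 10], [0, 0, 0.4, 0, 0, 0, 10], [0, 0, 0.3, 0, 0, 0, 10], [0, 0, 0.3, 0, 0, 0, 10], [0, 0, 0.3, 0, 0, 0, 10]]]'

```text
time_s: 16.4
eef_pos: [0.4925, -0.0898, 0.121]
eef_rot: [0.002, 0.199, 0.98, -0.0]
wrist_force: [0.1, 0.1, 8.9]
opening: 0.156
grasp_force: 59.8
```

>>> jog_arm --series '[[[0, 0, 0.3, 0, 0, 0, 10], [0, 0, 0.2, 0, 0, 0, 10], [0, 0, 0.2, 0, 0, 0, 10], [0, 0, 0.2, 0, 0, 0, 10], [0, 0, 0.2, 0, 0, 0, 10], [0, 0, 0.1, 0, 0, 0, 10], [0, 0, 0.1, 0, 0, 0, 10], [0, 0, 0, 0, 0, 0, 10], [0, 0, 0, 0, 0, 0, 10], [0, 0, 0, 0, 0, 0, 10]]]'

```text
time_s: 17.4
eef_pos: [0.4924, -0.0898, 0.1196]
eef_rot: [0.002, 0.199, 0.98, -0.0]
wrist_force: [-0.2, 0.8, 8.4]
opening: 0.152
grasp_force: 59.8
```

>>> jog_arm --series '[[[0, 0, 0.2, 0, 0, 0, 10], [0, 0, 0.2, 0, 0, 0, 10], [0, 0, 0.2, 0, 0, 0, 10], [0, 0, 0.2, 0, 0, 0, 10], [0, 0, 0.2, 0, 0, 0, 10], [0, 0, 0, 0, 0, 0, 10], [0, 0, 0, 0, 0, 0, 10], [0, 0, 0, 0, 0, 0, 10], [0, 0, 0, 0, 0, 0, 10], [0, 0, 0, 0, 0, 0, 10]]]'

```text
time_s: 18.4
eef_pos: [0.493, -0.09, 0.1193]
eef_rot: [0.003, 0.199, 0.98, -0.0]
wrist_force: [0.3, 0.4, 11.1]
opening: 0.15
grasp_force: 60.1
```

>>> jog_arm --series '[[[0, 0, 0.2, 0, 0, 0, 10], [0, 0, 0.2, 0, 0, 0, 10], [0, 0, 0.2, 0, 0, 0, 10], [0, 0, 0, 0, 0, 0, 10], [0, 0, 0, 0, 0, 0, 10], [0, 0, 0, 0, 0, 0, 10], [0, 0, 0, 0, 0, 0, 10], [0, 0, 0, 0, 0, 0, 10], [0, 0, 0, 0, 0, 0, 10], [0, 0, 0, 0, 0, 0, 10]]]'

```text
time_s: 19.4
eef_pos: [0.4935, -0.0902, 0.1192]
eef_rot: [0.003, 0.199, 0.98, -0.0]
wrist_force: [0.5, 1.1, 14.1]
opening: 0.153
grasp_force: 60.3
```

>>> jog_arm --series '[[[0, 0, -2, 0, 0, 0, 10], [0, 0, -4, 0, 0, 0, 10], [0, 0, -6, 0, 0, 0, 10], [0, 0, -8, 0, 0, 0, 10], [0, 0, -12, 0, 0, 0, 10], [0, 0, -16, 0, 0, 0, 10], [0, 0, -16, 0, 0, 0, 10], [0, 0, -10, 0, 0, 0, 10], [0, 0, 0, 0, 0, 0, 10], [0, 0, 0, 0, 0, 0, 10]]]'

```text
time_s: 20.4
eef_pos: [0.4906, -0.0892, 0.1901]
eef_rot: [0.0, 0.199, 0.98, -0.0]
wrist_force: [-0.3, -0.7, -1.7]
opening: 0.15
grasp_force: 58.7
```

```bash
python3 -c "
from h import *
st();o=ctrl.get_obs();print(o['eef_rot'],totool(np.array([.5177,-.3592,.192])-o['eef_pos']))"
```

```text
t 20.4 p [ 0.4906 -0.0892  0.1901] F [-0.32 -0.72 -1.73] T [ 0.013  0.012 -0.013] op 0.15 g 58.740965723991394 q [-0.42  0.01  1.8  -0.    1.33 -1.59]
[ 1.65722806e-05  1.98581541e-01  9.80084369e-01 -2.31905508e-05] [-130.  -238.2   -1.9]
```

>>> jog_arm --series '[[[-15, -27, -2, 0, 0, 0, 10], [-20, -37, 0, 0, 0, 0, 10], [-20, -37, 0, 0, 0, 0, 10], [-20, -37, 0, 0, 0, 0, 10], [-20, -37, 0, 0, 0, 0, 10], [-20, -37, 0, 0, 0, 0, 10], [-15, -26.2, 0, 0, 0, 0, 10], [0, 0, 10, 0, 0, 0, 10], [0, 0, 20, 0, 0, 0, 10], [0, 0, 10, 0, 0, 0, 10]]]'

```text
time_s: 21.4
eef_pos: [0.5164, -0.3575, 0.1488]
eef_rot: [-0.002, 0.199, 0.98, 0.002]
wrist_force: [0.4, -0.1, -1.5]
opening: 0.147
grasp_force: 58.8
```

```bash
python3 -c "
from h import *
st();o=ctrl.get_obs();print(o['eef_rot'],totool(np.array([.5177,-.3592,.192])-o['eef_pos']))
s=cam('scene')
b=cv2.resize(s['frame'][165:240,315:375],None,fx=8,fy=8,interpolation=cv2.INTER_CUBIC)
cv2.imwrite('pics/ret.png',b)"
```

```text
t 21.4 p [ 0.5164 -0.3575  0.1488] F [ 0.4  -0.12 -1.54] T [ 0.044 -0.001 -0.033] op 0.147 g 58.84176313877106 q [-0.79  0.34  1.51  0.    1.3  -1.97]
[-0.00210347  0.19862527  0.980072    0.0015655 ] [ -1.7  -1.  -43.2]
```

View pics/ret.png

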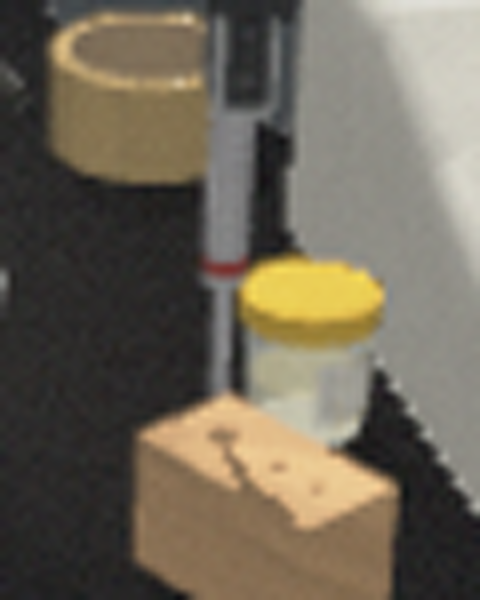

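The hole mouth is at crop (222,434) and the tip at (219,392), just above the block.

```bash
python3 -c "
from h import *
s=dict(np.load('pics/scene.npz'))
S=lambda x,y:(315+(x+.5)/8-.5,165+(y+.5)/8-.5)
st();o=ctrl.get_obs()
h=world(s,*S(222,434),z=.054);t=world(s,*S(219,392),z=o['eef_pos'][2]-.0776)
print(h,t,'hole-tip',totool(h-t),'to pick pose',totool(np.array([.5177,-.3592,.15])-o['eef_pos']))"
```

```text
t 21.45 p [ 0.5159 -0.3568  0.1475] F [-1.34  0.87 -2.6 ] T [0.012 0.062 0.014] op 0.152 g 58.83613407611847 q [-0.79  0.34  1.51  0.    1.3  -1.97]
[ 0.51827222 -0.35931766  0.054     ] [ 0.51810659 -0.35625525  0.06990935] hole-tip [-1.4 -2.8 15.9] to pick pose [-2.6 -1.5 -2.5]
```

>>> jog_arm --series '[[[-2, -1.8, 0, 0, 0, 0, 10], [0, 0, 0, 0, 0, 0, 10], [0, 0, 0, 0, 0, 0, 10], [0, 0, 0, 0, 0, 0, 10], [0, 0, 0, 0, 0, 0, 10], [0, 0, 0, 0, 0, 0, 10], [0, 0, 0, 0, 0, 0, 10], [0, 0, 0, 0, 0, 0, 10], [0, 0, 0, 0, 0, 0, 10], [0, 0, 0, 0, 0, 0, 10]]]'

```text
time_s: 22.45
eef_pos: [0.5189, -0.3617, 0.1521]
eef_rot: [-0.0, 0.199, 0.98, 0.0]
wrist_force: [0.3, 0.6, -1.0]
opening: 0.145
grasp_force: 58.8
```

```bash
python3 -c "
from h import *
st();o=ctrl.get_obs();print(o['eef_rot'],totool(np.array([.5177,-.3592,.0856])-o['eef_pos']))"
```

```text
t 22.45 p [ 0.5189 -0.3617  0.1521] F [ 0.28  0.55 -1.05] T [-0.024  0.031  0.008] op 0.145 g 58.84446322917938 q [-0.8   0.34  1.49 -0.    1.3  -1.97]
[-6.55268345e-05  1.98560632e-01  9.80088604e-01  2.09038139e-05] [ 2.1  1.8 66.5]
```

>>> jog_arm --series '[[[2.1, 1.8, 0, 0, 0, 0, 10], [0, 0, 5, 0, 0, 0, 10], [0, 0, 5, 0, 0, 0, 10], [0, 0, 4, 0, 0, 0, 10], [0, 0, 3, 0, 0, 0, 10], [0, 0, 2, 0, 0, 0, 10], [0, 0, 2, 0, 0, 0, 10], [0, 0, 2, 0, 0, 0, 10], [0, 0, 2, 0, 0, 0, 10], [0, 0, 0, 0, 0, 0, 10]]]'

```text
time_s: 23.45
eef_pos: [0.5176, -0.3591, 0.1269]
eef_rot: [-0.0, 0.199, 0.98, 0.0]
wrist_force: [0.7, 0.1, -1.2]
opening: 0.15
grasp_force: 58.8
```

Tip at about 0.049, so it is in the hole with no contact force. Going down.

>>> jog_arm --series '[[[0, 0, 4, 0, 0, 0, 10], [0, 0, 5, 0, 0, 0, 10], [0, 0, 6, 0, 0, 0, 10], [0, 0, 6, 0, 0, 0, 10], [0, 0, 6, 0, 0, 0, 10], [0, 0, 4, 0, 0, 0, 10], [0, 0, 3, 0, 0, 0, 10], [0, 0, 2, 0, 0, 0, 10], [0, 0, 2, 0, 0, 0, 10], [0, 0, 0, 0, 0, 0, 10]]]'

```text
time_s: 24.45
eef_pos: [0.5176, -0.3592, 0.089]
eef_rot: [-0.0, 0.199, 0.98, 0.0]
wrist_force: [0.5, 0.6, -1.4]
opening: 0.151
grasp_force: 58.8
```

>>> jog_arm --series '[[[0, 0, 1, 0, 0, 0, 10], [0, 0, 1, 0, 0, 0, 10], [0, 0, 0.5, 0, 0, 0, 10], [0, 0, 0.5, 0, 0, 0, 10], [0, 0, 0.5, 0, 0, 0, 10], [0, 0, 0, 0, 0, 0, 10], [0, 0, 0, 0, 0, 0, 10], [0, 0, 0, 0, 0, 0, 10], [0, 0, 0, 0, 0, 0, 10], [0, 0, 0, 0, 0, 0, 10]]]'

```text
time_s: 25.45
eef_pos: [0.5177, -0.3592, 0.0857]
eef_rot: [0.0, 0.199, 0.98, -0.0]
wrist_force: [0.4, -1.1, -0.6]
opening: 0.15
grasp_force: 58.9
```

Seated at the height where I picked it up. Releasing, then retreating straight up.

>>> jog_arm --series '[[[0, 0, 0, 0, 0, 0, 18], [0, 0, 0, 0, 0, 0, 22], [0, 0, 0, 0, 0, 0, 30], [0, 0, 0, 0, 0, 0, 40], [0, 0, 0, 0, 0, 0, 50], [0, 0, 0, 0, 0, 0, 50], [0, 0, 0, 0, 0, 0, 50], [0, 0, 0, 0, 0, 0, 50], [0, 0, 0, 0, 0, 0, 50], [0, 0, 0, 0, 0, 0, 50]]]'

```text
time_s: 26.45
eef_pos: [0.5177, -0.3592, 0.0857]
eef_rot: [0.0, 0.199, 0.98, -0.0]
wrist_force: [0.1, 0.0, 0.5]
opening: 0.588
grasp_force: 0.0
```

>>> jog_arm --series '[[[0, 0, -5, 0, 0, 0, 50], [0, 0, -10, 0, 0, 0, 50], [0, 0, -15, 0, 0, 0, 50], [0, 0, -15, 0, 0, 0, 50], [0, 0, -20, 0, 0, 0, 50], [0, 0, -25, 0, 0, 0, 50], [0, 0, -25, 0, 0, 0, 50], [0, 0, -15, 0, 0, 0, 50], [0, 0, 0, 0, 0, 0, 50], [0, 0, 0, 0, 0, 0, 50]]]'

```text
time_s: 27.45
eef_pos: [0.5176, -0.3591, 0.2156]
eef_rot: [0.0, 0.199, 0.98, -0.0]
wrist_force: [-0.0, 0.3, -0.4]
opening: 0.587
grasp_force: 0.0
```

```bash
python3 -c "
from h import *
st();s=cam('scene')
b=cv2.resize(s['frame'][155:245,268:388],None,fx=6,fy=6,interpolation=cv2.INTER_CUBIC)
cv2.imwrite('pics/end.png',b)"
```

```text
t 27.45 p [ 0.5176 -0.3591  0.2156] F [-0.01  0.25 -0.4 ] T [0.035 0.025 0.044] op 0.587 g 0.0 q [-0.79  0.29  1.44  0.    1.42 -1.97]
```

View pics/end.png

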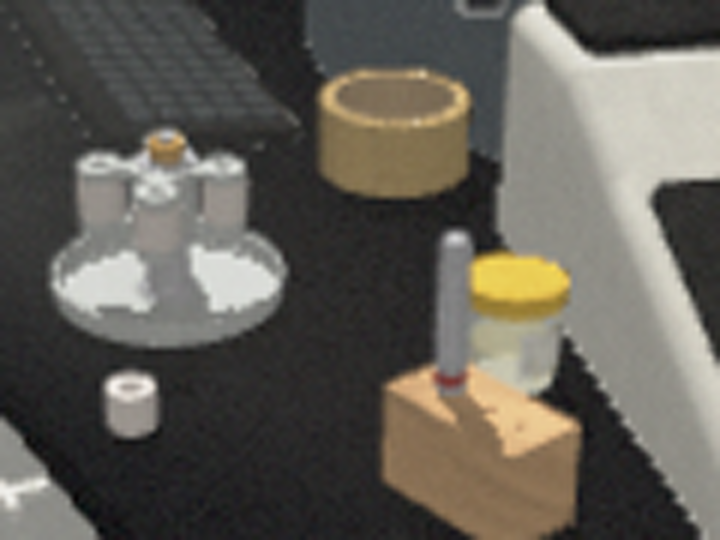

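The drift stands upright with its shoulder on the block at crop (452,390). The roller and cup have not moved, and the gripper is clear.

```bash
python3 -c "
from bench import ctrl
print(ctrl.hand_in())"
```

```text
the job is handed in; nothing more can be done
None
```

I pressed the pin down to its hard stop in the pan (wrist force at most about 14 N in the readings), stood the drift back in the block fully down and released it, and handed the job in at about 27 s; no verdict came back.

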